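# Switch the dust suction to the green hose and start it

### The job

Push the upright black tab of the suction selector round from one side, without pinching it, until it clicks in with its pointer at the green mark. Only then press the green start button on the yellow switch box fully down and let it come up again. Use the fingertips or the outside of the fingers only, and leave everything else on the bench where it is.

Things in the scene. Friction and masses are not known exactly. Their poses are not given: they have to be found in the camera images.
- distributor: Round grey steel distributor drum, 260 mm dia (268 at the foot), flat top 70 mm above the bench, fixed, at a different place and yaw each time; origin under its centre. Three hose stubs, 42 mm dia, stick out to 172 mm from the axis on its own +x side, away from the robot. Two plain white marks (closed) lie on its top, on the robot's side.
- axis (a point): Centre of the selector, on its vertical turning axis at the top face of its aluminium disc (156 mm dia, face 82 mm above the bench; a dark hub of 44 mm dia in its middle stands 10 mm higher). This point turns with the selector: its own -x axis points along the pointer.
- selector (a joint): Selector angle, rad, counter-clockwise from above; 0: pointer along the drum's -x, midway between the white marks. Six sprung stops: -1.571, -0.942, -0.314, 0.314, 0.942, 1.571; end stops +-1.64. A click takes up to about 8 N at the tab; past half-way it springs by itself into the next stop and stays. It starts within +-0.55, in or near one of the two white (closed) stops.
- tab (a point): Middle of the black upright tab on the disc, 58 mm from the axis, 105 mm above the bench. The tab is 34 mm long (radially, 41 to 75 mm from the axis), 16 mm thick across, from 82 to 127 mm above the bench. It turns with the selector: own -x points outward along the pointer, own y across the tab. Its halves are tab_minus and tab_plus.
- tab_minus: The half of the tab on its own -y side (34 x 8 x 45 mm); origin at the tab's foot in the middle plane, 58 mm from the axis, 82 mm high. Pushing on this face turns the selector clockwise seen from above (joint value falls).
- tab_plus: The half of the tab on its own +y side, same size and origin. Pushing on this face turns the selector counter-clockwise seen from above (joint value grows).
- pointer (a point): Point on the pointer's line, 112 mm from the axis, 15 mm beyond the nose of the small black pointer bar (nose at 97 mm from the axis); 76 mm above the bench. With the selector in a stop it lies above the centre of that stop's mark.
- mark_green: Green round mark, 28 mm dia, 3 mm thick, lying on the drum's top 112 mm from the axis; origin under its centre, 70 mm above the bench. The green, blue, yellow and red marks lie at stops -1.571, -0.942, 0.942 and 1.571, in an order that changes each time.
- switch_box: Yellow switch box, 100 x 100 x 55 mm, fixed, to the left or the right of the drum, at changing yaw; origin under its centre. The start button is in the middle of its top.
- start_top (a point): Centre of the top face of the round green start button (32 mm dia) on the switch box, 77 mm above the bench. Pressed straight down.
- start (a joint): Travel of the start button in m: 0 up, 0.006 fully pressed (about 5 N); it springs back up.
- glue_jar: Bystander: white glue jar with orange cap, 72 dia x 105 high, origin under its centre.
- tray_a: Bystander: lower of two stacked shallow wooden trays, 240x190x35, origin under its centre.
- tray_b: Bystander: upper wooden tray, same size, stacked on the lower one.
- offcut: Bystander: brown wooden offcut, 100x42x22, origin under its centre.
- sanding_block: Bystander: cork sanding block, 112x62x33, origin under its centre.
- abrasive_roll: Bystander: reddish-brown abrasive roll, ring 90 outside, 40 high, standing on its flat side, origin under its centre.
- dust_brush: Bystander: hand brush lying flat, 170 long and 20 high, its handle along its own -x, origin under its middle.
- tea_mug: Bystander: blue tea mug, 76 dia x 85 high, handle to its own +y, origin under its centre.
Things that resemble listed ones, but are neither listed nor needed, are in the scene too. There is more than one size of the switch_box; the one meant has the size given above.

How it is judged:
By the outcome, as a careful person would: the job done as asked, in the order asked, and still so for the second after the job is handed in, with the robot touching nothing.
It also fails if it takes over 64 s, if anything falls off the work surface, if the arm or the gripper's body presses on something with over 40 N, if the wrist force passes 120 N, or if a joint passes its speed limit or range.

### The arm

A 6-joint arm with a two-finger parallel gripper is mounted at the origin on the work surface. World frame = base frame: x ahead of the robot, y to its left, z up, the work surface at z = 0. Lengths are in mm, angles in rad, forces in N, time in s.
With the tool pointing down it reaches from about 350 to 775 mm from the base axis. Payload 7.3 kg.
Tool frame: the origin (TCP) lies on the front face of the gripper's body, between the roots of the fingers; the fingertips stand 66 mm ahead of it and the grasp point (between the pads) lies 47 mm ahead of it (bot.tip_extent is the distance from the TCP to the fingertips, in mm); z points along the fingers, y is the line along which they close (so a half turn about z gives the same grasp; the last joint's range is limited). The gripper opens to 92 mm and grips with 3 to 60 N. Pads are 19 mm wide; open, the fingers measure 130 mm over their backs; the gripper's body (75 mm by 190 mm) begins 47 mm behind the grasp point.
Start: joints at [1.065, 0.342, 1.524, -0, 1.275, -0.146], TCP at [184.829, 491.403, 292.241] pointing down, gripper open.
Joint ranges: [-2.53, 2.53], [-0.77, 2.02], [0.04, 2.7], [-1, 4.14], [0.28, 2.66], [-3.11, 3.11]. Speed limits (rad/s): [2.57, 2.57, 3.14, 3.14, 3.14, 3.14].

### API

Orientations are given as [roll, pitch, yaw] about the fixed x, y, z axes, in that order (R = Rz(yaw) Ry(pitch) Rx(roll)).
In Python, from plant import readout, viewer, order, bot gives the robot as it stands.
- The arm moves only by the shell command python3 -m creep 'ROWS'. ROWS is text: rows parted by semicolons, each of 7 numbers parted by spaces: the shift along the world's x, y, z in m, then the turn, a rotation vector about the world's x, y, z in rad, then the opening in per cent of the stroke, from 0 (shut) to 100 (fully open). A call has 1 to 8 rows; each row shifts and turns the commanded pose from where the row before left it; what a row does not reach is not made up. A row lasts 1/12 s, in which the tool goes at most 41.7 mm and 7.16 degrees, less where a joint would pass 70% of its speed; a pose out of reach is approached as far as the arm can. A call is refused whole if a number of a shift passes 0.0417 or a number of a turn 0.125, either way. A call with a gripper value outside its range is refused whole. The fingers move at their own pace and stop on an object; the grip force is fixed at half the most. Time passes only in rows, so rows that do not move let the fingers close. It gives the time, the measured TCP pose, the force, the opening and the grip force at its end, in the units of the state.
- readout.get_obs(): the state, without advancing time (a new reading comes with each control period).
- viewer.capture(name): name is "side" or "top"; returns the picture (384x512x3 uint8, red, green, blue); there is no depth.
- viewer.camera_info(name): a dict with "fx", "fy", "cx", "cy" (pixels), "D" ([k1, k2, p1, p2, k3] as OpenCV has them; the pictures are not rectified), "origin" and "rotation" of the camera in the world. Camera axes: x right, y up, looking along -z (the intrinsics and any distortion apply to the point x, -y, -z); pixel columns grow to the right and rows downward; lengths in mm; the calibration is good to about 2 mm. A picture is of the moment at which its call begins. camera_info takes no time and is no camera call.
- order.close_job(): hands the job in; it is judged then, once.
The state is a dict: "time": time; "joint_positions": joint angles; "dq": joint speeds; "tau": joint torques, N m; "tool_pos": TCP position; "tcp_rot": TCP orientation; "contact_force": force on the tool from outside, world axes, zero at the start; "moment": the same for the moment, N m; "grip_width": finger opening in mm; "finger_force": force on a finger pad.
Only numpy, scipy, OpenCV 4.12 (cv2) and the standard library are available. Lean on these libraries where they do the work, as an engineer would, in place of code of your own. Each camera call takes 0.05 s, during which the arm holds its last target. There are 200 camera calls.

## Working session

There is one attempt and no reset: what is moved stays moved. The work goes in short steps, Python scripts to look and compute and a shell command to move; the robot and the scene stay as the last step left them, time stands still between calls to the robot, and variables do not carry over. Pictures are saved under pics/ and viewed, at most 10 in all, crops included, and the job is handed in when it is done.

```bash
mkdir -p pics; ls
cat > h.py <<'E'
import numpy as np, cv2
from plant import readout, viewer, order, bot
def ray(cam,u,v):
    c=viewer.camera_info(cam)
    K=np.array([[c["fx"],0,c["cx"]],[0,c["fy"],c["cy"]],[0,0,1.]])
    p=cv2.undistortPoints(np.array([[[u,v]]],float),K,np.array(c["D"],float))[0,0]
    d=np.array(c["rotation"])@np.array([p[0],-p[1],-1.])
    return np.array(c["origin"],float),d
def onz(cam,u,v,z):
    o,d=ray(cam,u,v); return o+d*(z-o[2])/d[2]
def proj(cam,P):
    c=viewer.camera_info(cam)
    K=np.array([[c["fx"],0,c["cx"]],[0,c["fy"],c["cy"]],[0,0,1.]])
    q=(np.array(P,float).reshape(-1,3)-c["origin"])@np.array(c["rotation"])
    q=q*[1,-1,-1]
    return cv2.projectPoints(q,np.zeros(3),np.zeros(3),K,np.array(c["D"],float))[0][:,0]
def snap(cam,name):
    a=np.array(viewer.capture(cam)); cv2.imwrite("pics/"+name,a[:,:,::-1]); return a
E
python3 - <<'E'
from h import *
for c in ("top","side"):
    snap(c,c+"0.png"); print(viewer.camera_info(c))
print(readout.get_obs())
E
```

```text
pics
{'fx': 369.08685555252663, 'fy': 369.08685555252663, 'cx': 253.5169129239316, 'cy': 190.1450807425279, 'D': array([-0.09144958,  0.        ,  0.        ,  0.        ,  0.        ]), 'origin': array([ 508.38581793,   -2.45144543, 1281.14562735]), 'rotation': array([ 0.06455861,  0.00992618, -1.57693515])}
{'fx': 418.2625213802024, 'fy': 418.2625213802024, 'cx': 254.78128968071223, 'cy': 194.8988525930431, 'D': array([-0.03372377,  0.        ,  0.        ,  0.        ,  0.        ]), 'origin': array([  299.96175791, -1179.04544476,  1196.97891029]), 'rotation': array([ 0.83397076,  0.01180145, -0.23130736])}
{'time': 0.1, 'joint_positions': array([ 1.06498018e+00,  3.42631684e-01,  1.52494838e+00, -2.24475645e-05,
        1.27536854e+00, -1.46008828e-01]), 'dq': array([-1.26397136e-04, -2.25413967e-03, -5.34623971e-03,  4.52180546e-04,
       -9.27434081e-05, -1.87432599e-03]), 'tau': array([ 1.82524454e-03, -4.32001483e+01, -2.44694978e+01,  7.20403902e-02,
        5.26913849e-02, -6.69203018e-05]), 'tool_pos': array([184.70122927, 491.13892425, 291.61609147]), 'tcp_rot': array([-3.14024801e+00, -1.76040187e-04,  2.78179177e+00]), 'contact_force': array([ 0.68445801, -0.77575053, -0.18573384]), 'moment': array([0.01280211, 0.01866593, 0.03220128]), 'finger_force': 0.0, 'grip_width': 91.96065204861365}
```

View pics/top0.png

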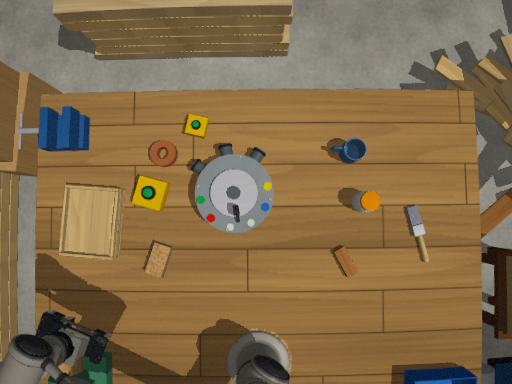

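View pics/side0.png

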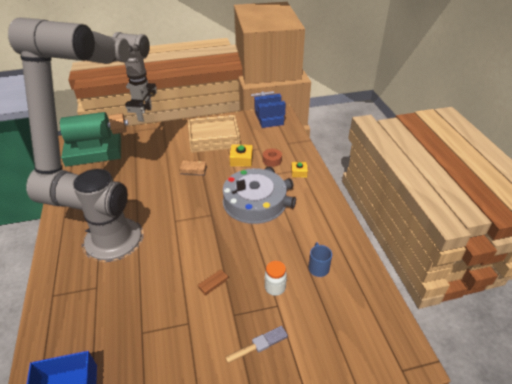

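The top view shows the drum at (234,192), with the tab and pointer at about (236,212). The marks are green (200,200), red (211,218), white (230,227) and (251,223), blue (265,207) and yellow (268,186). Two things could be taken for the switch box: the large one at (150,193) and the small one at (196,125). I'll compare their sizes to choose.

```bash
sed -i 's/np.array(c\["rotation"\])/Rot(c)/; s/^def ray/from scipy.spatial.transform import Rotation as _R\ndef Rot(c): return _R.from_euler("xyz",c["rotation"]).as_matrix()\ndef ray/' h.py; sed -i 's/np.array(c\["rotation"\])/Rot(c)/' h.py
cat > m.py <<'E'
from h import *
def blobs(a,lo,hi,mn=15):
    hsv=cv2.cvtColor(a,cv2.COLOR_RGB2HSV); m=cv2.inRange(hsv,lo,hi)
    n,l,s,c=cv2.connectedComponentsWithStats(m)
    return [(c[i],s[i]) for i in range(1,n) if s[i][4]>=mn],m
E
python3 - <<'E'
from m import *
a=cv2.imread("pics/top0.png")[:,:,::-1].copy()
for nm,lo,hi,z in (("green",(50,120,60),(85,255,255),73),("yellow",(22,200,120),(32,255,255),55),("red",(0,220,120),(5,255,255),73),("blue",(105,180,100),(125,255,255),73),("white",(0,0,205),(180,40,255),73)):
    for c,s in blobs(a,lo,hi)[0]:
        print(nm,c.round(1),s,onz("top",*c,z).round(0))
    if nm=="yellow":
        m=blobs(a,lo,hi)[1]
        for k in cv2.findContours(m,cv2.RETR_EXTERNAL,cv2.CHAIN_APPROX_NONE)[0]:
            if cv2.contourArea(k)>100:
                b=cv2.boxPoints(cv2.minAreaRect(k)); print([onz("top",*p,50).round(0)[:2] for p in b])
cr=np.hstack([cv2.resize(a[r:r+90,c:c+90],(400,400),interpolation=cv2.INTER_CUBIC) for r,c in ((147,189),(105,125))])
cv2.imwrite("pics/crop.png",cr[:,:,::-1])
E
```

```text
green [195.1 123.6] [192 121   7   6  36] [811. 203.  73.]
green [147.3 192.2] [143 187  10  11  84] [582. 361.  73.]
green [200.3 199.3] [197 196   8   8  52] [558. 184.  73.]
green [ 97.7 371.9] [ 84 357  28  27 461] [-16. 531.  73.]
yellow [196.8 125.3] [184 114  25  24 343] [809. 200.  55.]
yellow [151.1 193. ] [132 175  38  36 806] [580. 354.  55.]
yellow [266.9 185.6] [263 182   9   8  51] [603. -35.  55.]
[array([548., 424.]), array([645., 397.]), array([614., 289.]), array([517., 316.])]
[array([788., 245.]), array([855., 229.]), array([835., 158.]), array([769., 175.])]
red [210.5 217.8] [207 215   8   7  40] [497. 150.  73.]
blue [ 63.4 128.5] [ 56 107  15  42 461] [803. 661.  73.]
blue [ 42.9 127.9] [ 38 108  10  40 291] [807. 736.  73.]
blue [ 80.8 131.3] [ 78 115   7  33 170] [792. 597.  73.]
blue [264.5 206.4] [261 203   8   8  49] [533. -27.  73.]
blue [443.  380.5] [415 377  62   7 215] [ -53. -619.   73.]
```

View pics/crop.png

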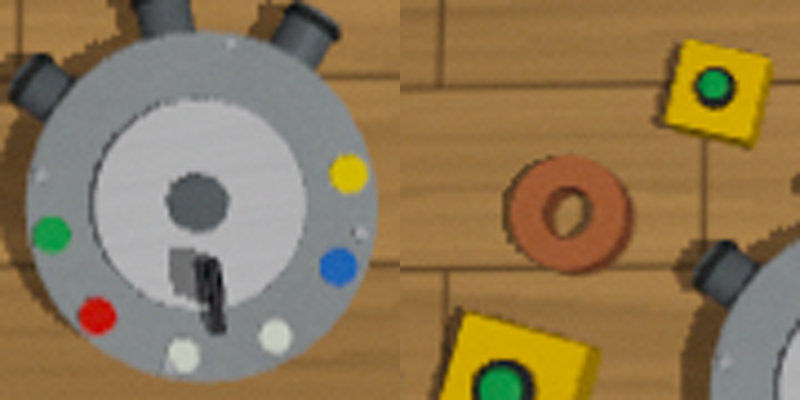

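The box at (150,193) measures about 100 × 100 mm, so it is the one meant; the small one is about 70 mm. Green and yellow are about 222 mm apart, so they sit at the ±1.571 stops. Next I'll work out the axis, the current angle and the button position.

Run:
```python
from m import *
a=cv2.imread("pics/top0.png")[:,:,::-1].copy()
g=onz("top",200.3,199.3,73);y=onz("top",266.9,185.6,73);b=onz("top",264.5,206.4,73);r=onz("top",210.5,217.8,73)
ax=(g+y)/2; print("axis",ax,np.linalg.norm(g-y),np.linalg.norm(b-ax),np.linalg.norm(r-ax))
for p in (g,y,b,r): print(np.degrees(np.arctan2(*(p-ax)[[1,0]])))
hub=onz("top",189+197/4.444,147+203/4.444,92);print("hub",hub)
gr=cv2.cvtColor(a,cv2.COLOR_RGB2GRAY)
m=((gr<50)*255).astype(np.uint8);m[:,:220]=0;m[:,250:]=0;m[:200]=0;m[226:]=0
ys,xs=np.where(m);print(len(xs),xs.min(),xs.max(),ys.min(),ys.max())
n=onz("top",239,221.5,88);t=onz("top",235.5,206,127)
for p in (n,t): d=(p-ax)[:2];print("p",p,np.hypot(*d),np.degrees(np.arctan2(d[1],d[0])))
print("button top",onz("top",148.3,192.7,77),onz("top",147.8,192.7,77))
# side checks
s=cv2.imread("pics/side0.png")[:,:,::-1].copy()
for c,st in blobs(s,(50,120,60),(85,255,255))[0]: print("side green",c,onz("side",*c,74),onz("side",*c,77))
for k in ((ax[0],ax[1],92),(582,360,77)): print(proj("side",k),proj("top",k))
R=_R.from_euler("xyz",readout.get_obs()["tcp_rot"]).as_matrix();print(R.round(2))
```

```text
axis [579.41120572  74.58849605  73.        ] 223.39039438506282 111.24832481868106 112.17286763050778
101.25814799909139
-78.74185200090862
-114.63163438922474
137.43777239794954
hub [577.57594815  74.13738306  92.        ]
48 233 238 205 221
p [484.56138809  56.36977582  88.        ] 96.58369258144504 -169.12707310109363
p [533.76137563  65.20595823 127.        ] 46.60406637729797 -168.38558032108568
button top [580.20921903 356.54114612  77.        ] [580.21988338 358.22283603  77.        ]
side green [ 10.10731707 170.02243902] [-432.10328319  445.99448779   74.        ] [-430.14759631  441.65324883   77.        ]
side green [240.57894737 147.57894737] [581.62723722 357.86936815  74.        ] [580.87477746 353.76355246  77.        ]
side green [ 17.25 197.7 ] [-366.97360479  245.2317571    74.        ] [-365.19190963  241.42684895   77.        ]
side green [ 23.76470588 197.58823529] [-340.65542988  239.37532577   74.        ] [-338.94404283  235.58606288   77.        ]
side green [  2.89285714 219.25      ] [-399.4533545   127.36812509   74.        ] [-397.58489079  123.87808563   77.        ]
[[254.20152192 183.89772076]] [[233.18842739 192.11330519]]
[[240.54084254 146.76596152]] [[147.27821152 192.16539521]]Traceback (most recent call last):
  File "<stdin>", line 17, in <module>
NameError: name '_R' is not defined
```

```bash
sed -i 's/_R\b/Rn/g' h.py
for i in 1 2; do :; done
python3 -m creep '0.0216 -0.0293 0 0 0 0.035 0;0.0216 -0.0293 0 0 0 0.035 0;0.0216 -0.0293 0 0 0 0.035 0;0.0216 -0.0293 0 0 0 0.035 0;0.0216 -0.0293 0 0 0 0.035 0;0.0216 -0.0293 0 0 0 0.035 0;0.0216 -0.0293 0 0 0 0.035 0;0.0216 -0.0293 0 0 0 0.035 0'
python3 -m creep '0.0216 -0.0293 0 0 0 0.035 0;0.0216 -0.0293 0 0 0 0.035 0;0.0216 -0.0293 0 0 0 0.035 0;0.0216 -0.0293 0 0 0 0.035 0;0.0216 -0.0293 0 0 0 0.035 0;0.0216 -0.0293 0 0 0 0.035 0;0.0216 -0.0293 0 0 0 0.035 0;0.0216 -0.0293 0 0 0 0.035 0'
python3 -c "
from h import *
print(readout.get_obs())"
```

```text
time: 0.77
tool_pos: [358.2, 255.4, 292.1]
tcp_rot: [-3.142, -0.0, 3.064]
contact_force: [0.4, 1.0, 0.2]
grip_width: 42.8
finger_force: 0.0
time: 1.43
tool_pos: [531.0, 20.9, 291.9]
tcp_rot: [3.141, -0.001, -2.94]
contact_force: [1.6, 0.8, 0.9]
grip_width: 0.4
finger_force: 0.0
{'time': 1.4333, 'joint_positions': array([-1.05027525e-01,  3.54455208e-01,  1.50648143e+00,  1.83503094e-04,
        1.28140658e+00, -1.87752684e+00]), 'dq': array([-0.63292948,  0.4340627 , -0.64476042,  0.0032435 ,  0.20607208,
       -1.04639278]), 'tau': array([  1.73303001, -46.50969386, -22.02004194,  -0.24749704,
        -0.09483738,   1.33740183]), 'tool_pos': array([531.04912733,  20.88722523, 291.89653758]), 'tcp_rot': array([ 3.14119840e+00, -6.62441905e-04, -2.93994197e+00]), 'contact_force': array([1.58636164, 0.81988466, 0.88657394]), 'moment': array([0.09415582, 0.00820293, 0.03642811]), 'finger_force': 0.0, 'grip_width': 0.3761249559910571}
```

```bash
python3 -m creep '0 0 -0.03 0 0 0 0;0 0 -0.03 0 0 0 0;0 0 -0.03 0 0 0 0;0 0 -0.03 0 0 0 0;0 0 -0.009 0 0 0 0;0 0 0 0 0 0 0'
python3 -c "
from h import *
a=snap('top','t1.png');b=snap('side','s1.png')
c=np.hstack([cv2.resize(a[140:240,180:280],(400,400),interpolation=cv2.INTER_CUBIC),cv2.resize(b[130:230,205:305],(400,400),interpolation=cv2.INTER_CUBIC)])
cv2.imwrite('pics/c1.png',c[:,:,::-1])"
```

```text
time: 1.93
tool_pos: [529.0, 22.7, 160.8]
tcp_rot: [3.14, -0.006, -2.942]
contact_force: [-1.1, 0.1, 0.6]
grip_width: 0.3
finger_force: 0.0
```

View pics/c1.png

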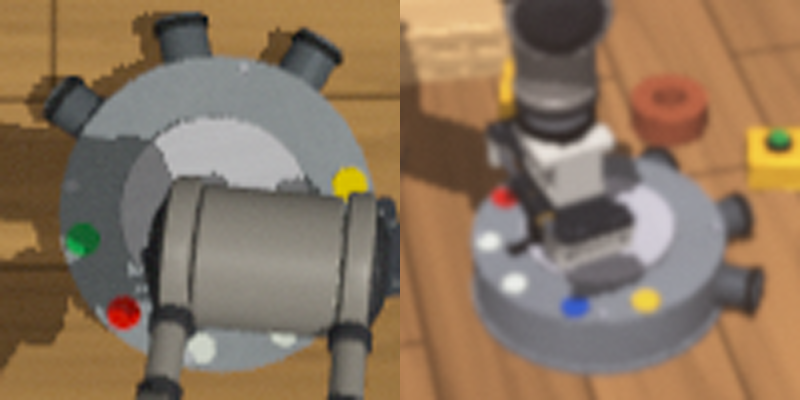

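The side crop shows the closed fingertips beside the tab on its right at about (590,250), with the green mark and start box clear of them. I'll compute the arc next.

Run:
```python
from h import *
C=np.array([578.5,74.5])
def P(f,off=27):
    f=np.radians(f);t=np.array([np.sin(f),-np.cos(f)]);return C+58*np.array([np.cos(f),np.sin(f)])-off*t
print(P(191))
fs=191-4.3*np.arange(21);p=np.array([P(f) for f in fs]);print(np.c_[fs[1:],np.diff(p,axis=0)].round(1))
```

```text
[526.71746624  36.92914432]
[[186.7  -2.7   4. ]
 [182.4  -2.4   4.2]
 [178.1  -2.    4.3]
 [173.8  -1.7   4.5]
 [169.5  -1.4   4.6]
 [165.2  -1.    4.7]
 [160.9  -0.7   4.8]
 [156.6  -0.3   4.8]
 [152.3   0.    4.8]
 [148.    0.4   4.8]
 [143.7   0.8   4.7]
 [139.4   1.1   4.7]
 [135.1   1.5   4.6]
 [130.8   1.8   4.4]
 [126.5   2.1   4.3]
 [122.2   2.4   4.1]
 [117.9   2.8   3.9]
 [113.6   3.    3.7]
 [109.3   3.3   3.5]
 [105.    3.6   3.2]]
```

```bash
python3 -m creep '-0.0008 0.0047 0 0 0 0 0;-0.0008 0.0047 0 0 0 0 0;-0.0008 0.0047 0 0 0 0 0'
python3 -m creep '-0.0027 0.004 0 0 0 -0.075 0;-0.0024 0.0042 0 0 0 -0.075 0;-0.002 0.0043 0 0 0 -0.075 0;-0.0017 0.0045 0 0 0 -0.075 0'
python3 -m creep '-0.0014 0.0046 0 0 0 -0.075 0;-0.001 0.0047 0 0 0 -0.075 0;-0.0007 0.0048 0 0 0 -0.075 0;-0.0003 0.0048 0 0 0 -0.075 0'
```

```text
time: 2.28
tool_pos: [528.5, 37.3, 164.7]
tcp_rot: [-3.141, 0.003, -2.941]
contact_force: [0.0, 0.1, -0.3]
grip_width: 0.6
finger_force: 0.0
time: 2.62
tool_pos: [519.2, 54.5, 164.1]
tcp_rot: [3.141, 0.001, 3.039]
contact_force: [0.6, 0.7, 0.2]
grip_width: 0.4
finger_force: 0.0
time: 2.95
tool_pos: [515.8, 72.9, 164.1]
tcp_rot: [-3.141, 0.001, 2.739]
contact_force: [-1.2, -1.9, 0.4]
grip_width: 0.4
finger_force: 1.0
```

```bash
python3 -m creep '0 0.0048 0 0 0 -0.075 0;0.0004 0.0048 0 0 0 -0.075 0;0.0008 0.0047 0 0 0 -0.075 0;0.0011 0.0047 0 0 0 -0.075 0'
python3 -m creep '0.0015 0.0046 0 0 0 -0.075 0;0.0018 0.0044 0 0 0 -0.075 0;0.0021 0.0043 0 0 0 -0.075 0;0.0024 0.0041 0 0 0 -0.075 0'
python3 -m creep '0.0028 0.0039 0 0 0 -0.075 0;0.003 0.0037 0 0 0 -0.075 0;0 0 0 0 0 0 0'
python3 -c "
from h import *
a=snap('top','t2.png');b=snap('side','s2.png')
c=np.hstack([cv2.resize(a[140:240,180:280],(400,400),interpolation=cv2.INTER_CUBIC),cv2.resize(b[130:230,205:305],(400,400),interpolation=cv2.INTER_CUBIC)])
cv2.imwrite('pics/c2.png',c[:,:,::-1])"
```

```text
time: 3.28
tool_pos: [518.2, 92.4, 164.2]
tcp_rot: [3.14, 0.001, 2.439]
contact_force: [0.4, -0.2, -0.3]
grip_width: 0.5
finger_force: 0.0
time: 3.62
tool_pos: [525.6, 109.4, 164.1]
tcp_rot: [-3.141, 0.001, 2.139]
contact_force: [-0.6, -2.0, 0.6]
grip_width: 0.7
finger_force: 1.2
time: 3.87
tool_pos: [532.2, 117.6, 164.1]
tcp_rot: [3.14, 0.0, 1.99]
contact_force: [-0.5, -0.2, 0.2]
grip_width: 0.2
finger_force: 0.0
```

View pics/c2.png

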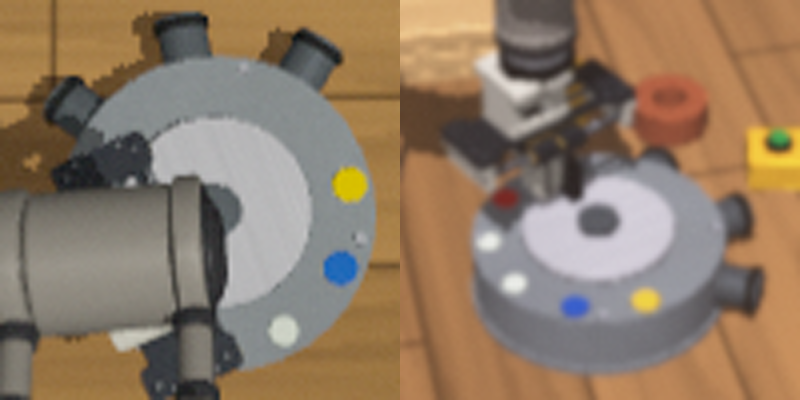

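```bash
python3 -m creep '-0.009 -0.004 0 0 0 0 0;-0.009 -0.004 0 0 0 0 0;0 0 0.03 0 0 0 0;0 0 0.03 0 0 0 0;0 0 0.03 0 0 0 0'
python3 -m creep '0.0083 0.0309 0 0 0 0 0;0.0083 0.0309 0 0 0 0 0;0.0083 0.0309 0 0 0 0 0;0.0083 0.0309 0 0 0 0 0;0.0083 0.0309 0 0 0 0 0;0.0083 0.0309 0 0 0 0 0;0.0083 0.0309 0 0 0 0 0;0.0083 0.0309 0 0 0 0 0'
python3 -m creep '0 0 0 0 0 0 0'
python3 -c "
from h import *
a=snap('top','t3.png');b=snap('side','s3.png')
c=np.hstack([cv2.resize(a[140:240,180:280],(400,400),interpolation=cv2.INTER_CUBIC),cv2.resize(b[130:230,205:305],(400,400),interpolation=cv2.INTER_CUBIC)])
cv2.imwrite('pics/c3.png',c[:,:,::-1])"
```

```text
time: 4.38
tool_pos: [513.1, 108.5, 254.4]
tcp_rot: [-3.141, -0.0, 1.994]
contact_force: [-0.1, -0.7, -0.8]
grip_width: 0.4
finger_force: 0.0
time: 5.05
tool_pos: [580.0, 357.3, 253.5]
tcp_rot: [3.141, 0.0, 1.994]
contact_force: [1.1, -0.3, 0.3]
grip_width: 0.4
finger_force: 0.0
time: 5.13
tool_pos: [579.9, 360.9, 252.5]
tcp_rot: [3.14, -0.002, 1.998]
contact_force: [-0.2, -0.8, -0.2]
grip_width: 0.6
finger_force: 0.0
```

View pics/c3.png

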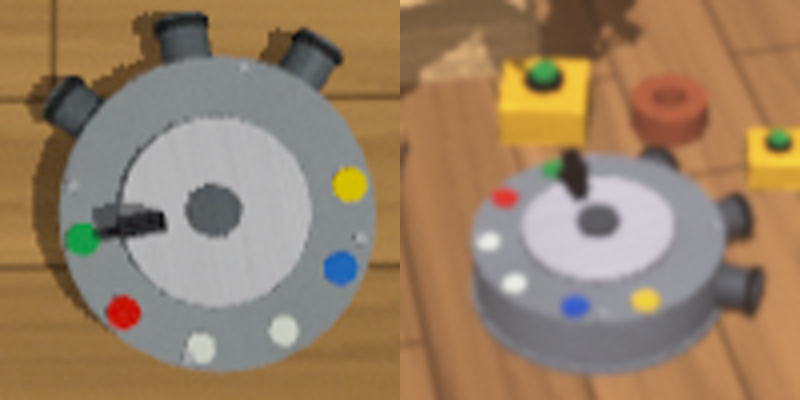

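The pointer nose at crop pixel (97,235) lies on the line from the hub to the green mark at (83,240), so the selector has clicked in at green. Now I'll press the button.

```bash
python3 -m creep '0 -0.001 -0.03 0 0 0 0;0 0 -0.03 0 0 0 0;0 0 -0.03 0 0 0 0;0 0 -0.01 0 0 0 0;0 0 0 0 0 0 0;0 0 0 0 0 0 0'
python3 -m creep '0 0 -0.003 0 0 0 0;0 0 -0.003 0 0 0 0;0 0 -0.003 0 0 0 0;0 0 0 0 0 0 0'
```

```text
time: 5.73
tool_pos: [580.6, 354.2, 154.3]
tcp_rot: [3.141, 0.0, 1.992]
contact_force: [0.4, -0.5, 0.9]
grip_width: 0.2
finger_force: 0.0
time: 6.07
tool_pos: [580.1, 354.8, 144.4]
tcp_rot: [3.141, 0.0, 1.992]
contact_force: [0.7, -0.2, -0.7]
grip_width: 0.2
finger_force: 0.0
```

```bash
python3 -m creep '0 0.002 0 0 0 0 0;0 0 -0.002 0 0 0 0;0 0 -0.002 0 0 0 0;0 0 0 0 0 0 0'
python3 -m creep '0 0 -0.002 0 0 0 0;0 0 -0.001 0 0 0 0;0 0 0 0 0 0 0'
python3 -m creep '0 0 -0.001 0 0 0 0;0 0 0 0 0 0 0'
```

```text
time: 6.4
tool_pos: [580.4, 357.2, 140.4]
tcp_rot: [3.14, -0.0, 1.992]
contact_force: [-0.5, 1.2, 2.6]
grip_width: 0.2
finger_force: 1.4
time: 6.65
tool_pos: [580.3, 357.2, 137.5]
tcp_rot: [3.14, -0.0, 1.992]
contact_force: [-0.4, 2.0, 4.9]
grip_width: 0.4
finger_force: 2.2
time: 6.82
tool_pos: [580.3, 357.2, 136.8]
tcp_rot: [3.14, -0.0, 1.992]
contact_force: [0.4, 2.9, 4.9]
grip_width: 0.4
finger_force: 2.4
```

```bash
python3 -m creep '0 0 -0.001 0 0 0 0;0 0 -0.001 0 0 0 0;0 0 0 0 0 0 0;0 0 0 0 0 0 0'
```

```text
time: 7.15
tool_pos: [580.4, 357.2, 136.6]
tcp_rot: [3.139, -0.0, 1.992]
contact_force: [-3.3, 0.6, 14.4]
grip_width: 0.4
finger_force: 7.3
```

The force jumped to 14 N and z stopped changing, so the button is fully down. I'll release it and check.

```bash
python3 -m creep '0 0 0.005 0 0 0 0;0 0 0.01 0 0 0 0;0 0 0.03 0 0 0 0;0 0 0.035 0 0 0 0;0 0 0.035 0 0 0 0;-0.03 0.02 0 0 0 0 0;-0.03 0.02 0 0 0 0 0;-0.03 0.02 0 0 0 0 0'
python3 -m creep '-0.03 0.02 0 0 0 0 0;-0.03 0.01 0 0 0 0 0;0 0 0 0 0 0 0;0 0 0 0 0 0 0'
python3 -c "
from h import *
a=snap('top','t4.png');b=snap('side','s4.png')
c=np.hstack([cv2.resize(a[100:240,120:280],(400,350),interpolation=cv2.INTER_CUBIC),cv2.resize(b[120:225,200:320],(400,350),interpolation=cv2.INTER_CUBIC)])
cv2.imwrite('pics/c4.png',c[:,:,::-1])"
```

```text
time: 7.82
tool_pos: [489.3, 416.3, 249.5]
tcp_rot: [-3.141, 0.001, 1.99]
contact_force: [-0.0, 0.9, 0.3]
grip_width: 0.1
finger_force: 0.0
time: 8.15
tool_pos: [428.6, 447.2, 249.2]
tcp_rot: [-3.14, 0.001, 1.995]
contact_force: [-0.3, -0.2, -0.1]
grip_width: 0.5
finger_force: 0.0
```

View pics/c4.png

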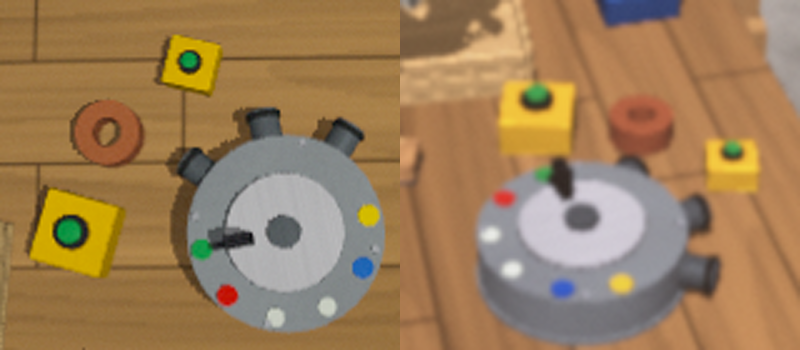

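The pointer is still at the green mark (202,249), the button at (70,231) has come back up, and the arm is clear. I'm handing the job in.

```bash
python3 -c "
from plant import order
print(order.close_job())"
```

```text
the job is handed in; nothing more can be done
None
```

The job is handed in: the selector was pushed from one side and clicked in at the green mark, then the start button was pressed fully down and came back up; I saw nothing else moved in the pictures.

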